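# Tip a culture dish out of its pocket and stand it in the slot

## Robot

A 6-joint arm with a two-finger parallel gripper is mounted at the origin on a cart in front of the work surface, level with it; the furniture and walls round the work are solid. World frame = base frame: x ahead of the robot, y to its left, z up, the work surface at z = 0. Lengths are in m, angles in rad, forces in N, time in s.
With the tool pointing down it reaches from about 0.375 to 0.9 m from the base axis. Payload 3.1 kg.
Tool frame: the origin (TCP) lies at the centre of the arm's flange, where the gripper is bolted on; the fingertips stand 182 mm ahead of it and the grasp point (between the pads) lies 164 mm ahead of it (r.tcp_to_tips is the distance from the TCP to the fingertips, in m); z points along the fingers, y is the line along which they close (so a half turn about z gives the same grasp; the last joint's range is limited). The gripper opens to 87 mm and grips with 3 to 60 N. Pads are 19 mm wide; open, the fingers measure 117 mm over their backs; the gripper's body (75 mm by 190 mm) begins 51 mm behind the grasp point.
Start: joints at [-1.317, 0.527, 1.433, -0, 1.181, -0.178], TCP at [0.262, -0.567, 0.405] pointing down, gripper open.
Joint ranges: [-3.08, 3.08], [-0.75, 2.2], [0.22, 2.44], [-1.43, 4.57], [0, 2.65], [-2.85, 2.85]. Speed limits (rad/s): [2.79, 2.79, 3.14, 3.14, 3.14, 3.14].

## Interface

Orientations are given as a rotation vector (axis times angle).
In Python, from rig import get_obs, optics, job, r gives the robot as it stands.
- The arm moves only by the tool apply_moves, never from a script. Its argument "deltas" is a list that holds one entry, the list of rows, each a list of 4 numbers: the shift along the tool's x, y, z in cm, then the turn about the tool's z in degrees. In form: [[[tx, ty, tz, twist], ...]]. A call has 1 to 10 rows; each row shifts and turns the commanded pose from where the row before left it, along the tool's axes as they then stand; what a row does not reach is not made up. A row lasts 1/12 s, in which the tool goes at most 41.7 mm and 7.16 degrees, less where a joint would pass 70% of its speed; a pose out of reach is approached as far as the arm can. A call is refused whole if a number of a shift passes 4.17 or a number of a turn 7.16, either way. A call with a gripper value outside its range is refused whole. "jaw" is the finger opening in cm, from 0 to 8.7, set as the call begins (left out, the last holds). The fingers move at their own pace and stop on an object; "force" is the grip in N (left out, the last holds). Time passes only in rows, so rows that do not move let the fingers close. It gives the time, the measured TCP pose, the force, the opening and the grip force at its end, in the units of the state.
- get_obs(): the state, without advancing time (a new reading comes with each control period).
- optics.capture(name): name is "scene" or "side" or "wrist"; returns a dict with "frame" (420x560x3 uint8, red, green, blue), "depth" (420x560 float32, m along the optical axis (not along the pixel's ray), 0 where there is no reading), "K" (3x3 intrinsics, pixels), "origin" and "rotation" of the camera in the world. Camera axes: x right, y down, z forward; pixel columns grow to the right and rows downward; lengths in m; the calibration is good to about 2 mm. A picture is of the moment at which its call begins.
- job.hand_in(): hands the job in; it is judged then, once.
The state is a dict: "time": time; "qpos": joint angles; "qvel": joint speeds; "tau": joint torques, N m; "tool_pos": TCP position; "tcp_rot": TCP orientation; "force": force on the tool from outside, world axes, zero at the start; "moment": the same for the moment, N m; "grip_width": opening from 0.0 (shut) to 1.0 (fully open); "grasp_force": force on a finger pad.
Only numpy, scipy, OpenCV 4.12 (cv2) and the standard library are available. Lean on these libraries where they do the work, as an engineer would, in place of code of your own. Each camera call takes 0.05 s, during which the arm holds its last target. There are 200 camera calls.

## Task

Take the culture dish with the red dot out of the grey block: press down its edge nearest the robot, at the notch in the block's near wall, so that it tips up and stays leaning in its pocket, then grip it by the raised edge. Stand it upright on its rim in the slot of the white stand and let go. Leave the dish with the blue dot lying where it is.

Things in the scene. Friction and masses are not known exactly. Their poses are not given: they have to be found in the camera images.
- dish_red: Cream culture dish, closed disc 91 mm wide, 16 mm thick, 40 g, red dot on its lid. Starts lid up and flush in either pocket. Origin: centre of its underside; z: its axis, to the lid; yaw arbitrary. Once tipped it leans on the ramp by itself, about 67 deg from flat, far rim about 20 mm above the block and pointing up and away from the robot: grip it there across its thickness, hand leaning 23 deg.
- dish_blue: The same dish with a blue dot, lying flush in the other pocket, where it must stay. (Both: to tip a dish, press it 36 to 42 mm from the pocket's centre along the block's +x, until the fingertip is 12 to 15 mm below the block's top; this takes a few newtons. The tipped dish's raised rim stands 33 mm above the pocket floor: open the fingers to 30 to 40 mm only and let the tips reach 20 mm past the rim.)
- tip_block: Fixed grey block 118 (x) by 220 (y) by 72 mm high. Origin: on the bench, midway between the pockets; x points to the robot (within 0.3 rad), to the notched wall. Pocket centres x 0, y +53 and -53 mm. Pocket floor 16 mm below the top, ending in a ridge at x 3.5 mm; past it a 68 deg ramp drops into a well. Near wall (inner face x 53 mm) has a notch 51 mm wide, 16 deep at each pocket for the pressing finger.
- stand: Fixed white stand with an upright slot open at the top, 24 mm wide (its x), 112 mm long (its y), wall tops 48 mm above the bench, walls 8 mm thick, foot 75 by 128 mm, yaw within 0.3 rad. Origin: on the bench under the slot's centre. Two ribs in its floor stop a dish from rolling: standing on them its lowest point is 9 mm, its centre 55 mm above the bench, its axis along the stand's x, either way round.
Mind the look-alikes: they are no part of the job. Leave any black or orange look-alike of the dish_red alone.

How it is judged:
By the outcome, as a careful person would: the job done as asked, in the order asked, and still so for the second after the job is handed in, with the robot touching nothing.
It also fails if it takes over 48 s, if anything falls off the work surface, if the arm or the gripper's body presses on something with over 40 N, if the wrist force passes 120 N, or if a joint passes its speed limit or range.

## Working session

There is one attempt and no reset: what is moved stays moved. The work goes in short steps, Python scripts to look and compute and a tool call to move; the robot and the scene stay as the last step left them, time stands still between calls to the robot, and variables do not carry over. Pictures are saved under pics/ and viewed, at most 10 in all, crops included, and the job is handed in when it is done.

Besides the shell and the picture viewer there is one more tool, called after ">>>" as name(argument=value, ...), one argument or row to a line, values as JSON. apply_moves: Moves the arm, as the interface text tells. Its arguments: {"type":"object","properties":{"deltas":{"type":"array","items":{"type":"array","items":{"type":"array","items":{"type":"number"}}}},"jaw":{"type":"number"},"force":{"type":"number"}},"required":["deltas"]}

```bash
ls; mkdir -p pics; python3 - <<'E'
from rig import get_obs, optics, job, r
import cv2,numpy as np
o=get_obs();print(o['time'],o['tool_pos'],o['tcp_rot'],o['force'],o['grip_width'],r.tcp_to_tips)
for n in('scene','side'):
    c=optics.capture(n);cv2.imwrite(f'pics/{n}0.png',c['frame'][:,:,::-1]);np.savez(f'{n}0.npz',**c)
    print(n,c['K'].tolist(),c['origin'],c['rotation'].tolist())
E
```

```text
pics
0.0 [ 0.26207511 -0.56701546  0.40379098] [-3.06623036e+00 -6.74175820e-01  1.86330603e-04] [-0.23077327 -0.10975535 -0.3995664 ] 0.9980205936923926 0.1822
scene [[488.394840781729, 0.0, 274.65603671173557], [0.0, 488.394840781729, 204.92278242690765], [0.0, 0.0, 1.0]] [-0.23822192 -0.49991542  0.46161989] [-1.7436869618902517, 1.1333369794584016, -0.7530395064295051]
side [[404.12086977497825, 0.0, 279.4765268279746], [0.0, 404.12086977497825, 218.54124642949552], [0.0, 0.0, 1.0]] [0.23279283 0.40571705 0.64377765] [-0.759152271032931, 2.570053831094967, -1.1391564399543102]
```

View pics/scene0.png

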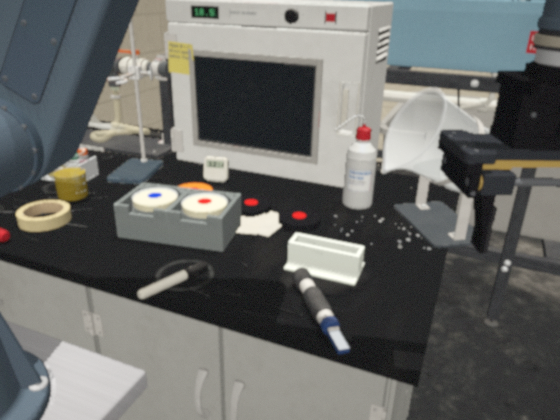

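View pics/side0.png

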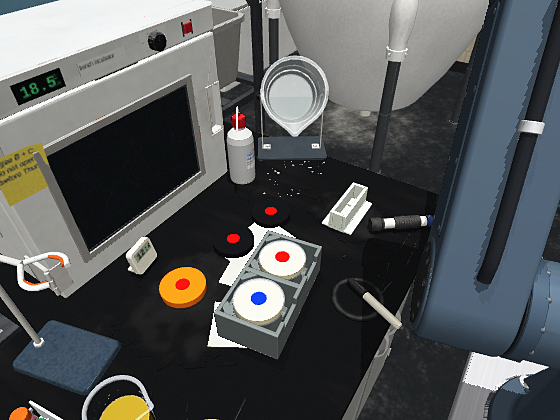

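Scene view: the cream dishes lie in the grey block, blue at (155,196) and red at (204,202), with the white stand at (325,257). Side view candidates with a red dot: cream in the block (283,257), black (233,239) and (270,211), orange (183,285). The cream one in the block's pocket is the target. Next I measure it and confirm in a crop.

```bash
cat > h.py <<'E'
import numpy as np,cv2
from scipy.spatial.transform import Rotation as R
def load(n):
    c=dict(np.load(n));c['R']=R.from_rotvec(c['rotation']).as_matrix() if c['rotation'].shape==(3,) else c['rotation'];return c
def ray(c,u,v): return c['R']@np.linalg.inv(c['K'])@np.array([u,v,1.])
def onz(c,u,v,z):
    d=ray(c,u,v);return c['origin']+d*(z-c['origin'][2])/d[2]
def pts(c):
    h,w=c['depth'].shape;v,u=np.mgrid[:h,:w]
    p=np.stack([u,v,np.ones_like(u)],-1)@np.linalg.inv(c['K']).T*c['depth'][...,None]
    return p@c['R'].T+c['origin']
def tri(c1,p1,c2,p2):
    A=np.zeros((3,3));b=np.zeros(3);ds=[]
    for c,p in((c1,p1),(c2,p2)):
        d=ray(c,*p);d/=np.linalg.norm(d);M=np.eye(3)-np.outer(d,d);A+=M;b+=M@c['origin'];ds.append((c,M))
    x=np.linalg.solve(A,b);return x,max(np.linalg.norm(M@(x-c['origin'])) for c,M in ds)
E
python3 - <<'E'
from h import *
S=load('side0.npz');C=load('scene0.npz')
def dot(c,col,win):
    f=c['frame'].astype(int);a,b,g=f[...,0],f[...,1],f[...,2]
    m=(a-np.maximum(b,g)>70) if col=='r' else (g-a>70)
    x0,x1,y0,y1=win;k=np.zeros_like(m);k[y0:y1,x0:x1]=m[y0:y1,x0:x1];y,x=np.nonzero(k);return x.mean(),y.mean(),len(x)
d={}
for col,ws,wc in(('r',(268,298,245,270),(190,220,192,212)),('b',(245,275,285,312),(140,170,186,206))):
    s=dot(S,col,ws);c=dot(C,col,wc);t=tri(S,s[:2],C,c[:2]);print(col,s,c,'tri',t,'side',onz(S,*s[:2],.072),'scene',onz(C,*c[:2],.072));d[col]=onz(S,*s[:2],.072)
P=pts(S);Q=pts(C)
v=d['r']-d['b'];print('sep',np.linalg.norm(v),'mid',(d['r']+d['b'])/2)
# stand and block by depth height in windows
def rect(P,c,win,zlo,zhi,name):
    x0,x1,y0,y1=win;q=P[y0:y1,x0:x1].reshape(-1,3);f=c['frame'][y0:y1,x0:x1].reshape(-1,3)
    k=(q[:,2]>zlo)&(q[:,2]<zhi)&(c['depth'][y0:y1,x0:x1].ravel()>0);q=q[k]
    r=cv2.minAreaRect(q[:,:2].astype(np.float32)*1000);print(name,len(q),'zmed',np.median(q[:,2]),r)
rect(P,S,(205,330,222,365),.066,.078,'block top side')
rect(P,S,(318,374,178,238),.040,.056,'stand top side')
rect(Q,C,(280,372,230,285),.040,.056,'stand top scene')
rect(P,S,(318,374,178,238),.003,.012,'stand foot side')
a=cv2.resize(S['frame'][195:370,200:390,::-1],None,fx=4,fy=4)[:600,:760];cv2.imwrite('pics/crop1.png',a)
E
```

```text
r (np.float64(281.8538461538462), np.float64(256.1461538461538), 130) (np.float64(204.09615384615384), np.float64(200.76923076923077), 52) tri (array([ 0.51215048, -0.03511152,  0.07299951]), np.float64(0.0007118738806113708)) side [ 0.51330503 -0.03656122  0.072     ] scene [ 0.51274932 -0.03414929  0.072     ]
b (np.float64(258.2455089820359), np.float64(297.94610778443115), 167) (np.float64(154.475), np.float64(194.625), 40) tri (array([0.4941152 , 0.06883977, 0.07327541]), np.float64(0.00020480006529404588)) side [0.49489132 0.06792095 0.072     ] scene [0.49615801 0.07062831 0.072     ]
sep 0.1060923577762705 mid [0.50409817 0.01567987 0.072     ]
block top side 5193 zmed 0.07157189607326775 ((501.7448425292969, 15.627967834472656), (118.17982482910156, 221.88885498046875), 9.65799331665039)
stand top side 408 zmed 0.04694873944246325 ((491.47650146484375, -292.2392883300781), (40.73344421386719, 129.31436157226562), 0.9854481816291809)
stand top scene 907 zmed 0.046607355856305155 ((490.1012878417969, -291.6505126953125), (44.30055236816406, 127.58194732666016), 1.0002003908157349)
stand foot side 508 zmed 0.006152163518512277 ((487.8768310546875, -292.18927001953125), (131.9771270751953, 147.3140869140625), 87.86363220214844)
```

View pics/crop1.png

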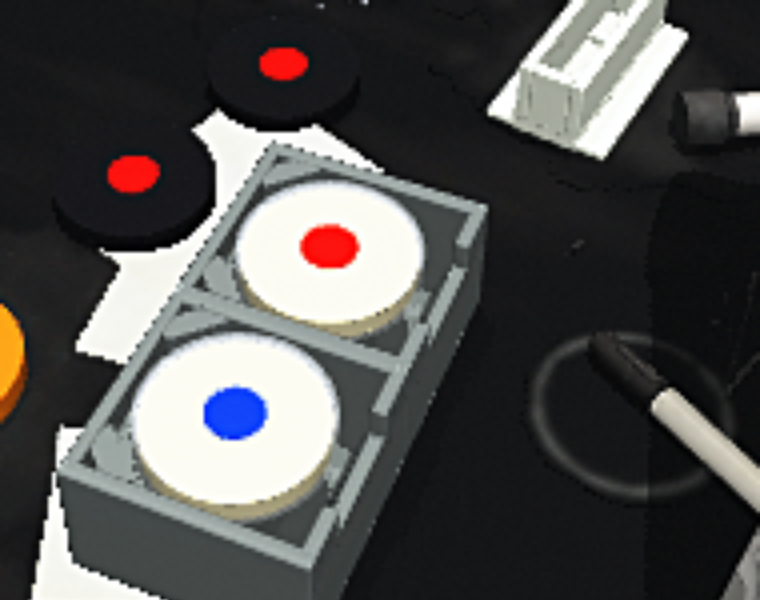

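The crop confirms it: cream dish with red dot at about (330,247) in the grey block's far-right pocket (block +y). The black ones lie outside. The block's yaw agrees from both the dots and the top outline (9.8°).

```bash
cat >> h.py <<'E'
def go(p,yaw_y):
    "delta in tool cm and twist deg to TCP p with tool y along world angle yaw_y (mod 180)"
    from rig import get_obs
    o=get_obs();T=R.from_rotvec(o['tcp_rot']).as_matrix()
    a=np.degrees(np.arctan2(T[1,1],T[0,1]));tw=-((yaw_y-a+90)%180-90)
    print('t',round(o['time'],2),'tcp',o['tool_pos'].round(4),'yaw_y',a.round(2),'zdir',T[:,2].round(3),'F',o['force'].round(1),'w',o['grip_width'],'gf',o['grasp_force'],'q',np.round(o['qpos'],2))
    print('delta cm',((np.array(p)-o['tool_pos'])@T*100).round(2),'twist',tw.round(2))
E
python3 - <<'E'
from h import *
S=load('side0.npz');P=pts(S)
print('bottle',P[110:190,228:256][S['depth'][110:190,228:256]>0].reshape(-1,3)[::300].round(2).tolist())
q=P[178:238,318:374].reshape(-1,3);q=q[(q[:,2]>.043)&(q[:,2]<.052)]*1000
y=q[:,1]
for lo,hi in((-350,-320),(-320,-290),(-290,-260),(-260,-232)):
    k=q[(y>lo)&(y<hi)];print(lo,k[:,0].min().round(1),k[:,0].max().round(1),len(k))
C=load('scene0.npz');
go([.4736,-.0421,.30],99.8)
E
```

```text
bottle [[1.81, -1.42, -0.58], [1.96, -1.85, -0.9], [0.77, -0.27, 0.15], [0.78, -0.25, 0.13], [0.8, -0.24, 0.09], [0.76, -0.27, 0.06], [0.77, -0.25, 0.03], [0.79, -0.24, -0.0]]
-350 472.0 512.8 70
-320 471.6 511.3 60
-290 470.9 511.2 66
-260 470.3 510.2 83
t 0.1 tcp [ 0.2621 -0.5671  0.4038] yaw_y -65.2 zdir [-0.001  0.002 -1.   ] F [-0.3  1.2  0.2] w 0.9976665403943542 gf 0.0 q [-1.32  0.53  1.43 -0.    1.18 -0.18]
delta cm [ 41.22 -38.76  10.47] twist 15.0
```

>>> apply_moves(
  deltas=[
    [[0, 0, 0.2, 5], [0, 0, 0.2, 5], [0, 0, 0.2, 5], [1.86, -3, 0.5, 0], [1.86, -3, 0.5, 0], [1.86, -3, 0.5, 0], [1.86, -3, 0.5, 0], [1.86, -3, 0.5, 0], [1.86, -3, 0.5, 0], [1.86, -3, 0.5, 0]],
  ],
  jaw=0,
)

```text
time: 0.93
tool_pos: [0.3549, -0.3365, 0.3633]
tcp_rot: [-3.13, -0.267, 0.0]
force: [1.3, -0.6, -1.0]
grip_width: 0.323
grasp_force: 0.0
```

>>> apply_moves(
  deltas=[
    [[1.86, -3, 0.5, 0], [1.86, -3, 0.5, 0], [1.86, -3, 0.5, 0], [1.86, -3, 0.5, 0], [1.86, -3, 0.5, 0], [1.86, -3, 0.5, 0], [1.86, -3, 0.5, 0], [1.86, -3, 0.5, 0], [1, -1.5, 0.5, 0], [0, 0, 0, 0]],
  ],
)

```text
time: 1.77
tool_pos: [0.4682, -0.0568, 0.3178]
tcp_rot: [-3.128, -0.276, 0.002]
force: [-0.0, 0.7, -0.8]
grip_width: 0.006
grasp_force: 0.0
```

```bash
python3 -c "
from h import *
go([.4736,-.0421,.2642],99.8)"
```

```text
t 1.77 tcp [ 0.4682 -0.0568  0.3178] yaw_y -79.93 zdir [-0.002  0.001 -1.   ] F [-0.   0.7 -0.8] w 0.005870120118131073 gf 0.0 q [-0.36  0.47  1.9   0.    0.78  1.04]
delta cm [ 0.8  -1.34  5.37] twist 0.27
```

>>> apply_moves(
  deltas=[
    [[0.4, -0.7, 1.5, 0.2], [0.4, -0.65, 1.5, 0], [0, 0, 1, 0], [0, 0, 0.8, 0], [0, 0, 0.4, 0], [0, 0, 0, 0]],
  ],
)

```text
time: 2.27
tool_pos: [0.4731, -0.0459, 0.2661]
tcp_rot: [-3.13, -0.262, 0.003]
force: [-0.3, -0.6, -0.3]
grip_width: 0.003
grasp_force: 0.0
```

```bash
python3 -c "
from h import *
go([.4736,-.0421,.2407],99.8)"
```

```text
t 2.27 tcp [ 0.4731 -0.0459  0.2661] yaw_y -80.45 zdir [-0.002  0.    -1.   ] F [-0.3 -0.6 -0.3] w 0.003290954599993217 gf 0.0 q [-0.33  0.57  1.92 -0.    0.65  1.07]
delta cm [ 0.11 -0.36  2.54] twist -0.25
```

>>> apply_moves(
  deltas=[
    [[0.1, -0.3, 0, 0], [0, 0, 0.6, 0], [0, 0, 0.3, 0], [0, 0, 0.3, 0], [0, 0, 0.3, 0], [0, 0, 0.3, 0], [0, 0, 0.3, 0], [0, 0, 0.2, 0], [0, 0, 0.2, 0], [0, 0, 0, 0]],
  ],
)

```text
time: 3.1
tool_pos: [0.4738, -0.0421, 0.2413]
tcp_rot: [-3.13, -0.263, 0.001]
force: [-0.9, -0.4, -0.6]
grip_width: 0.003
grasp_force: 0.0
```

```bash
python3 -c "
from h import *
from rig import optics
go([.4736,-.0421,.2407],99.8)
c=optics.capture('side');cv2.imwrite('pics/s1.png',cv2.resize(c['frame'][195:345,200:400,::-1],None,fx=4,fy=4))"
```

```text
t 3.1 tcp [ 0.4738 -0.0421  0.2413] yaw_y -80.4 zdir [-0.001  0.    -1.   ] F [-0.9 -0.4 -0.6] w 0.0034182228050181973 gf 0.0 q [-0.32  0.62  1.94  0.    0.59  1.08]
delta cm [-0.02 -0.01  0.06] twist -0.2
```

View pics/s1.png

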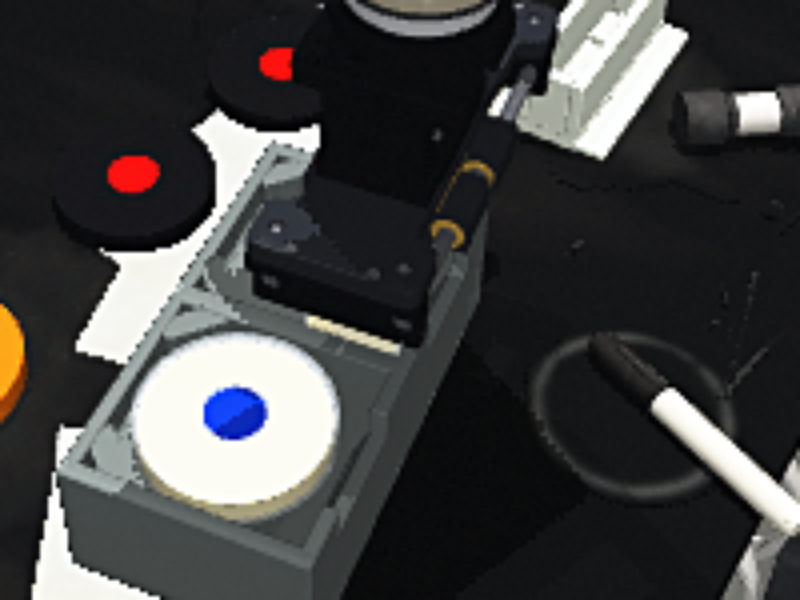

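The finger is at depth and the dish's far side has lifted out (cream sliver at (355,335)). Blue lies undisturbed. Now I rise and turn by −90°.

>>> apply_moves(
  deltas=[
    [[0, 0, -1.5, 0], [0, 0, -3, 0], [0, 0, -3, 0], [0, 0, -2.5, -7], [0, 0, 0, -7], [0, 0, 0, -7], [0, 0, 0, -7], [0, 0, 0, -7], [0, 0, 0, -7], [0, 0, 0, -7]],
  ],
)

```text
time: 3.98
tool_pos: [0.4738, -0.0421, 0.342]
tcp_rot: [2.735, 1.546, 0.0]
force: [0.1, -0.1, -0.4]
grip_width: 0.005
grasp_force: 0.0
```

>>> apply_moves(
  deltas=[
    [[-3, 0, -2, -7], [-3, 0, -2, -7], [-3, 0, 0, -7], [-3, 0, 0, -7], [0, 0, 0, -7], [0, 0, 0, -6], [0, 0, 0, 0]],
  ],
  jaw=3.6,
)

```text
time: 4.57
tool_pos: [0.4318, -0.1511, 0.3809]
tcp_rot: [2.041, 2.388, 0.0]
force: [-0.9, -0.3, 0.3]
grip_width: 0.393
grasp_force: 0.0
```

```bash
python3 - <<'E'
from h import *
from rig import optics
go([.5,-.037,.27],9.8)
ims=[]
for n,w in(('side',(200,400,195,345)),('scene',(100,300,150,300))):
    c=optics.capture(n);np.savez(n+'1.npz',**c);x0,x1,y0,y1=w
    ims.append(cv2.resize(c['frame'][y0:y1,x0:x1,::-1],None,fx=2,fy=2))
    C=load(n+'1.npz');P=pts(C);k=(P[...,2]>.077)&(P[...,2]<.10)&(P[...,0]>.43)&(P[...,0]<.58)&(P[...,1]>-.11)&(P[...,1]<.05)&(C['depth']>0)
    q=P[k];print(n,len(q),q.min(0),q.max(0),q.mean(0))
    b=R.from_euler('z',-9.8,degrees=True).apply(q-[.512,-.0355,0]); # x: away from robot
    for lo,hi in((.077,.080),(.08,.083),(.083,.086),(.086,.09),(.09,.095)):
        s=b[(b[:,2]>lo)&(b[:,2]<hi)]
        if len(s):print(lo,len(s),'x',s[:,0].min().round(4),s[:,0].max().round(4),'y',s[:,1].min().round(4),s[:,1].max().round(4))
cv2.imwrite('pics/p2.png',np.hstack(ims))
E
```

```text
t 4.57 tcp [ 0.4318 -0.1511  0.3809] yaw_y 8.94 zdir [ 0. -0. -1.] F [-0.9 -0.3  0.3] w 0.3929037217059114 gf 0.0 q [-0.58  0.34  1.87 -0.    0.94 -0.74]
delta cm [10.21  8.51 11.09] twist -0.86
side 313 [ 0.49556206 -0.07698084  0.07701949] [ 0.52491043 -0.00498024  0.09546579] [ 0.50829992 -0.03316946  0.08554247]
0.077 55 x -0.0127 0.0075 y -0.0399 0.0317
0.08 48 x -0.0119 0.0088 y -0.0348 0.0318
0.083 53 x -0.0098 0.0094 y -0.0319 0.0277
0.086 93 x -0.0087 0.0107 y -0.028 0.0233
0.09 63 x -0.0066 0.0068 y -0.0225 0.0159
scene 286 [ 0.4944378  -0.07535274  0.07705951] [ 0.52373027 -0.00438774  0.09574756] [ 0.50530489 -0.04126349  0.08470018]
0.077 57 x -0.0139 0.0045 y -0.0383 0.0335
0.08 61 x -0.0134 0.0044 y -0.0363 0.0324
0.083 56 x -0.0122 0.0079 y -0.0341 0.0299
0.086 63 x -0.0104 0.0083 y -0.0297 0.024
0.09 46 x -0.008 0.0044 y -0.0204 0.0174
```

View pics/p2.png

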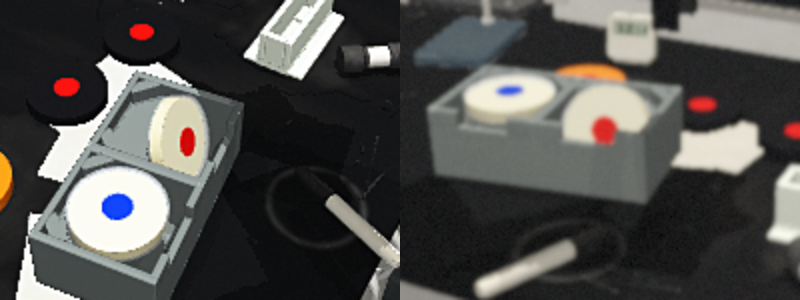

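Both views show the red dish tipped and leaning (side crop (180,140)), with blue still flat. The rim top is at about 0.095 m, and the dish spans −16 to +10 mm across at fingertip depth. The moves can only twist about the tool's z, so the hand stays vertical. With 20 mm of overlap, closing should square the dish up between the pads.

>>> apply_moves(
  deltas=[
    [[2.7, 2.2, 1, -0.8], [2.7, 2.2, 1.5, 0], [2.7, 2.2, 1.5, 0], [2.1, 1.9, 1.5, 0], [0, 0, 1.5, 0], [0, 0, 0.8, 0], [0, 0, 0, 0]],
  ],
  jaw=3.8,
  force=10,
)

```text
time: 5.25
tool_pos: [0.4984, -0.035, 0.3011]
tcp_rot: [-2.022, -2.399, 0.003]
force: [0.4, 0.3, -0.6]
grip_width: 0.433
grasp_force: 0.0
```

```bash
python3 -c "
from h import *
go([.5096,-.039,.252],9.8)"
```

```text
t 5.25 tcp [ 0.4984 -0.035   0.3011] yaw_y 9.74 zdir [-0.004  0.001 -1.   ] F [ 0.4  0.3 -0.6] w 0.43267541719889485 gf 0.0 q [-0.29  0.52  1.84 -0.    0.78 -0.46]
delta cm [-0.59  1.06  4.9 ] twist -0.06
```

>>> apply_moves(
  deltas=[
    [[-0.5, 0.9, 0, 0], [0, 0, 0, 0], [0, 0, 0, 0]],
  ],
)

```text
time: 5.5
tool_pos: [0.5098, -0.0404, 0.3038]
tcp_rot: [2.025, 2.398, 0.002]
force: [0.1, -0.5, -0.5]
grip_width: 0.438
grasp_force: 0.0
```

```bash
python3 -c "
from h import *
go([.5096,-.039,.252],9.8)"
```

```text
t 5.5 tcp [ 0.5098 -0.0404  0.3038] yaw_y 9.62 zdir [ 0.003 -0.001 -1.   ] F [ 0.1 -0.5 -0.5] w 0.438057078962982 gf 0.0 q [-0.3   0.53  1.81 -0.    0.8  -0.47]
delta cm [ 0.15 -0.01  5.18] twist -0.18
```

>>> apply_moves(
  deltas=[
    [[0.1, 0, 1, 0], [0, 0, 1, 0], [0, 0, 1, 0], [0, 0, 1, 0], [0, 0, 0.8, 0], [0, 0, 0.3, 0], [0, 0, 0, 0], [0, 0, 0, 0]],
  ],
)

```text
time: 6.17
tool_pos: [0.5086, -0.0383, 0.2514]
tcp_rot: [-2.025, -2.401, 0.0]
force: [-0.4, 0.1, -0.9]
grip_width: 0.438
grasp_force: 0.0
```

```bash
python3 -c "
from h import *
from rig import optics
go([.5096,-.039,.252],9.8)
c=optics.capture('side');cv2.imwrite('pics/s3.png',cv2.resize(c['frame'][195:315,200:360,::-1],None,fx=5,fy=5))"
```

```text
t 6.17 tcp [ 0.5086 -0.0383  0.2514] yaw_y 9.73 zdir [-0.001  0.    -1.   ] F [-0.4  0.1 -0.9] w 0.4384978410208771 gf 0.0 q [-0.29  0.62  1.85  0.    0.67 -0.46]
delta cm [-0.09  0.08 -0.06] twist -0.07
```

View pics/s3.png

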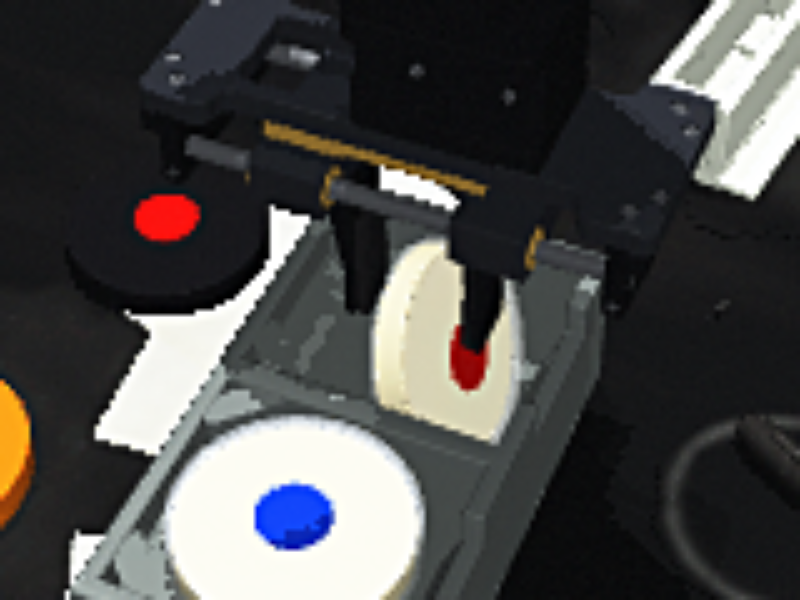

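The fingers straddle the raised rim, with the near finger at (480,310) and the far one at (360,270). No contact force shows. Closing.

>>> apply_moves(
  deltas=[
    [[0, 0, 0, 0], [0, 0, 0, 0], [0, 0, 0, 0], [0, 0, 0, 0], [0, 0, 0, 0], [0, 0, 0, 0]],
  ],
  jaw=1,
  force=10,
)

```text
time: 6.72
tool_pos: [0.5086, -0.0382, 0.252]
tcp_rot: [2.025, 2.402, 0.0]
force: [-1.1, 0.4, 2.8]
grip_width: 0.265
grasp_force: 9.2
```

```bash
python3 -c "
from h import *
go([.5096,-.039,.252],9.8)"
```

```text
t 6.72 tcp [ 0.5086 -0.0382  0.252 ] yaw_y 9.73 zdir [ 0. -0. -1.] F [-1.1  0.4  2.8] w 0.26535184266597095 gf 9.237130198671366 q [-0.29  0.62  1.85 -0.    0.67 -0.46]
delta cm [-0.09  0.09  0.  ] twist -0.07
```

The opening is 23 mm, so it's held but still tilted. A firmer squeeze may square it up.

>>> apply_moves(
  deltas=[
    [[0, 0, 0, 0], [0, 0, 0, 0], [0, 0, -0.3, 0], [0, 0, -0.3, 0], [0, 0, -0.3, 0], [0, 0, 0, 0]],
  ],
  jaw=1,
  force=30,
)

```text
time: 7.22
tool_pos: [0.5079, -0.0381, 0.2608]
tcp_rot: [-2.023, -2.4, 0.002]
force: [-4.3, 0.5, 1.5]
grip_width: 0.241
grasp_force: 28.0
```

```bash
python3 -c "
from h import *
from rig import optics
go([.5096,-.039,.252],9.8)
c=optics.capture('side');d=optics.capture('scene');cv2.imwrite('pics/s4.png',np.hstack([cv2.resize(c['frame'][215:315,230:330,::-1],None,fx=4,fy=4),cv2.resize(d['frame'][140:240,150:250,::-1],None,fx=4,fy=4)]))"
```

```text
t 7.22 tcp [ 0.5079 -0.0381  0.2608] yaw_y 9.74 zdir [-0.002  0.001 -1.   ] F [-4.3  0.5  1.5] w 0.24072581326824646 gf 28.013060799858067 q [-0.29  0.6   1.84 -0.    0.7  -0.46]
delta cm [-0.12  0.16  0.88] twist -0.06
```

View pics/s4.png

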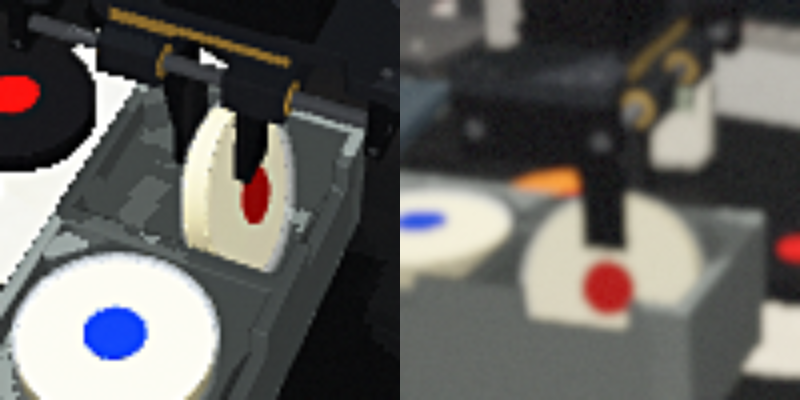

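It's squaring up (21 mm now). The ramp behind is pushing on it (Fx −4.3 N), so I move it toward the robot while lifting.

>>> apply_moves(
  deltas=[
    [[0, -0.4, -0.2, 0], [0, -0.4, -0.2, 0], [0, -0.4, -0.2, 0], [0, -0.3, -0.2, 0], [0, 0, -0.2, 0], [0, 0, 0, 0], [0, 0, 0, 0]],
  ],
)

```text
time: 7.9
tool_pos: [0.4942, -0.0409, 0.2713]
tcp_rot: [2.024, 2.401, 0.001]
force: [-2.9, 0.8, 3.6]
grip_width: 0.192
grasp_force: 29.1
```

```bash
python3 -c "
from h import *
go([.5096,-.039,.252],9.8)"
```

```text
t 7.9 tcp [ 0.4942 -0.0409  0.2713] yaw_y 9.72 zdir [ 0.002 -0.    -1.   ] F [-2.9  0.8  3.6] w 0.19207860079052713 gf 29.118069168180227 q [-0.31  0.57  1.87  0.    0.7  -0.48]
delta cm [-0.07  1.55  1.93] twist -0.08
```

The opening is now 16.7 mm, equal to the dish thickness, so the dish is square in the pads. Lifting straight up.

>>> apply_moves(
  deltas=[
    [[0, 0, -0.5, 0], [0, 0, -1, 0], [0, 0, -1.5, 0], [0, 0, -1.5, 0], [0, 0, -1.5, 0], [0, 0, -1.5, 0], [0, 0, -1, 0], [0, 0, -0.5, 0], [0, 0, 0, 0], [0, 0, 0, 0]],
  ],
)

```text
time: 8.73
tool_pos: [0.4941, -0.0409, 0.3612]
tcp_rot: [2.024, 2.4, 0.001]
force: [0.3, -0.1, -0.3]
grip_width: 0.186
grasp_force: 29.4
```

```bash
python3 - <<'E'
from h import *
from rig import optics
go([.4911,-.292,.3613],1.3)
c=optics.capture('side');d=optics.capture('scene');np.savez('side2.npz',**c);np.savez('scene2.npz',**d)
cv2.imwrite('pics/s5.png',np.hstack([cv2.resize(c['frame'][160:310,230:380,::-1],None,fx=2.6,fy=2.6),cv2.resize(d['frame'][90:240,140:290,::-1],None,fx=2.6,fy=2.6)]))
E
```

```text
t 8.73 tcp [ 0.4941 -0.0409  0.3612] yaw_y 9.73 zdir [ 0.002 -0.001 -1.   ] F [ 0.3 -0.1 -0.3] w 0.18615396840857173 gf 29.354486167430878 q [-0.31  0.42  1.8   0.    0.92 -0.48]
delta cm [-24.7   -4.54   0.  ] twist 8.43
```

View pics/s5.png

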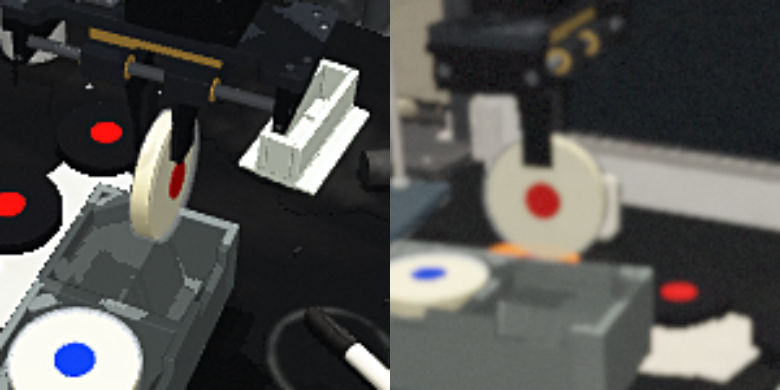

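The dish hangs upright in the gripper over the block (side (160,180), scene (543,202)). Next I measure its centre and lean relative to the TCP.

```bash
python3 - <<'E'
from h import *
for n in('scene2.npz','side2.npz'):
    C=load(n);P=pts(C);f=C['frame'].astype(int)
    cream=(f.min(-1)>95)&(C['depth']>0)|((f[...,0]-f[...,1]>60)&(C['depth']>0))
    q0=P-[.4942,-.0410,0];b=q0.reshape(-1,3)@R.from_euler('z',9.73,degrees=True).as_matrix() # x away
    b=b.reshape(P.shape)
    k=cream&(abs(b[...,0])<.025)&(abs(b[...,1])<.065)&(P[...,2]>.077)&(P[...,2]<.22)
    q=b[k];q=q[q[:,0]<np.median(q[:,0])+.02]
    c,rad=cv2.minEnclosingCircle((q[:,1:]*1000).astype(np.float32))
    print(n,len(q),'yz centre',c,'r',rad,'x',np.percentile(q[:,0],[2,50,98]).round(4))
    lid=q[abs(q[:,0]-np.percentile(q[:,0],30))<.006];A=np.c_[lid[:,1:],np.ones(len(lid))]
    s=np.linalg.lstsq(A,lid[:,0],rcond=None)[0];print('x=ay+bz+c',s.round(3),'z range',q[:,2].min(),q[:,2].max(),'y',q[:,1].min(),q[:,1].max())
S=load('scene2.npz')
go([.4911,-.292,.3613],1.3)
E
```

```text
scene2.npz 1736 yz centre (3.7309823036193848, 163.89512634277344) r 55.67201614379883 x [-0.0131 -0.0088  0.0043]
x=ay+bz+c [-0.006  0.045 -0.016] z range 0.1082307496824084 0.21925561956284043 y -0.04515601620209105 0.04562268020414449
side2.npz 807 yz centre (1.0375645160675049, 153.5885772705078) r 46.25553512573242 x [-0.0105 -0.007   0.0079]
x=ay+bz+c [ 0.019  0.06  -0.018] z range 0.10757219139988342 0.1993730609611265 y -0.041341488383149154 0.04454904271268683
t 8.83 tcp [ 0.4937 -0.0408  0.3603] yaw_y 9.73 zdir [-0.001  0.    -1.   ] F [-0.7  0.7 -0.1] w 0.18251320133461296 gf 29.354267120361328 q [-0.31  0.42  1.8   0.    0.92 -0.48]
delta cm [-24.72  -4.5   -0.1 ] twist 8.43
```

>>> apply_moves(
  deltas=[
    [[0, 0, 0, 4.2], [0, 0, 0, 4.2], [-2, -0.1, 0, 0], [-3.3, -0.1, 0, 0], [-3.3, -0.1, 0, 0], [-3.3, -0.1, 0, 0], [-3.3, -0.1, 0, 0], [-3.3, -0.1, 0, 0], [-3.3, -0.1, 0, 0], [-3, -0.1, 0, 0]],
  ],
)

```text
time: 9.67
tool_pos: [0.4913, -0.2909, 0.3597]
tcp_rot: [-2.195, -2.245, 0.0]
force: [0.5, 0.1, -0.1]
grip_width: 0.183
grasp_force: 29.7
```

>>> apply_moves(
  deltas=[
    [[0, 0, 1, 0], [0, 0, 1, 0], [0, 0, 0, 0], [0, 0, 0, 0]],
  ],
)

```text
time: 10.0
tool_pos: [0.4911, -0.2875, 0.3391]
tcp_rot: [-2.191, -2.244, -0.0]
force: [-0.1, 0.2, -1.3]
grip_width: 0.183
grasp_force: 29.7
```

```bash
python3 - <<'E'
from h import *
from rig import optics
go([.4911,-.292,.2625],1.3)
c=optics.capture('scene');np.savez('scene3.npz',**c);s=optics.capture('side');np.savez('side3.npz',**s)
cv2.imwrite('pics/s6.png',np.hstack([cv2.resize(s['frame'][120:270,260:410,::-1],None,fx=2.6,fy=2.6),cv2.resize(c['frame'][140:290,260:410,::-1],None,fx=2.6,fy=2.6)]))
E
```

```text
t 10.0 tcp [ 0.4911 -0.2875  0.3391] yaw_y 1.38 zdir [-0.003  0.003 -1.   ] F [-0.1  0.2 -1.3] w 0.18309098880972038 gf 29.66247797012329 q [-0.73  0.54  1.64  0.    0.97 -0.75]
delta cm [-0.48  0.02  7.66] twist 0.08
```

View pics/s6.png

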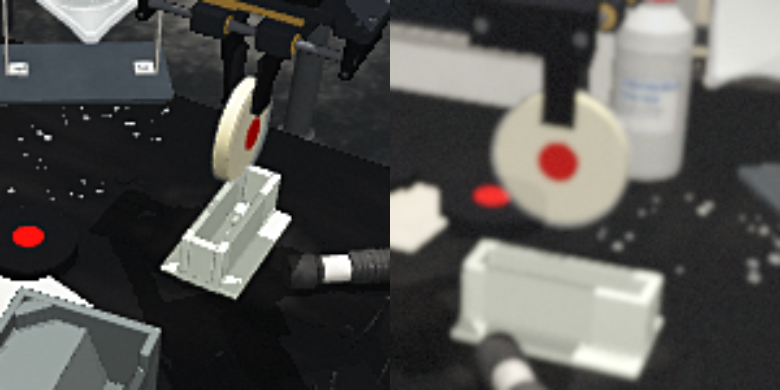

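The dish hangs over the slot and is roughly aligned in both views, side (245,130) and scene (560,160). Lowering.

>>> apply_moves(
  deltas=[
    [[-0.45, 0.1, 0, 0], [0, 0, 0, 0], [0, 0, 1, 0], [0, 0, 1, 0], [0, 0, 1, 0], [0, 0, 0, 0], [0, 0, 0, 0]],
  ],
)

```text
time: 10.68
tool_pos: [0.4923, -0.2931, 0.3094]
tcp_rot: [-2.193, -2.245, 0.0]
force: [0.2, 0.3, -0.0]
grip_width: 0.181
grasp_force: 29.7
```

```bash
python3 - <<'E'
from h import *
from rig import optics
go([.4919,-.292,.2625],1.3)
o=np.array([.4911,-.292,0]);M=R.from_euler('z',1.3,degrees=True).as_matrix()
for n in('scene','side'):
    c=optics.capture(n);np.savez('t.npz',**c);C=load('t.npz');P=pts(C);b=(P-o).reshape(-1,3)@M
    f=C['frame'].reshape(-1,3).astype(int)
    k=(C['depth'].ravel()>0)&(abs(b[:,0])<.03)&(abs(b[:,1])<.06)&(b[:,2]>.056)&(b[:,2]<.20)&(f.min(1)>95)
    q=b[k];A=np.c_[q[:,1:],np.ones(len(q))]
    print(n,len(q),'x pct',np.percentile(q[:,0],[2,25,50,75,98]).round(4),'y',q[:,1].min().round(4),q[:,1].max().round(4),'z',q[:,2].min().round(4),q[:,2].max().round(4))
E
```

```text
t 10.68 tcp [ 0.4923 -0.2931  0.3094] yaw_y 1.33 zdir [-0.002  0.002 -1.   ] F [ 0.2  0.3 -0. ] w 0.18098413570815364 gf 29.662446677684784 q [-0.73  0.59  1.65  0.    0.91 -0.76]
delta cm [ 0.1  -0.03  4.69] twist 0.03
scene 1832 x pct [-0.0108 -0.0081 -0.007  -0.0058  0.0064] y -0.0457 0.0443 z 0.0566 0.1714
side 477 x pct [-0.0083 -0.0071 -0.0051  0.0023  0.0093] y -0.0428 0.0448 z 0.0585 0.1473
```

>>> apply_moves(
  deltas=[
    [[0.1, 0, 0.7, 0], [0, 0, 0.8, 0], [0, 0, 0.8, 0], [0, 0, 0.8, 0], [0, 0, 0.6, 0], [0, 0, 0.4, 0], [0, 0, 0.2, 0], [0, 0, 0.2, 0], [0, 0, 0, 0], [0, 0, 0, 0]],
  ],
)

```text
time: 11.62
tool_pos: [0.4927, -0.2925, 0.2659]
tcp_rot: [2.195, 2.247, -0.0]
force: [-0.1, 0.1, 0.1]
grip_width: 0.182
grasp_force: 29.7
```

```bash
python3 - <<'E'
from h import *
go([.4919,-.292,.2625],1.3)
E
```

```text
t 11.62 tcp [ 0.4927 -0.2925  0.2659] yaw_y 1.33 zdir [ 0. -0. -1.] F [-0.1  0.1  0.1] w 0.181533296058504 gf 29.66251015663147 q [-0.73  0.65  1.68 -0.    0.81 -0.75]
delta cm [ 0.05 -0.08  0.34] twist 0.03
```

>>> apply_moves(
  deltas=[
    [[0, 0, 0.1, 0], [0, 0, 0.1, 0], [0, 0, 0.1, 0], [0, 0, 0.1, 0], [0, 0, 0, 0], [0, 0, 0, 0]],
  ],
)

```text
time: 12.12
tool_pos: [0.4929, -0.2923, 0.2631]
tcp_rot: [2.195, 2.246, 0.0]
force: [-0.6, 1.8, 7.1]
grip_width: 0.179
grasp_force: 29.8
```

Seated, with 7 N upward at the expected height. I ease the grip and open slightly.

>>> apply_moves(
  deltas=[
    [[0, 0, -0.05, 0], [0, 0, 0, 0]],
  ],
  force=5,
)

```text
time: 12.28
tool_pos: [0.4927, -0.2923, 0.2629]
tcp_rot: [2.195, 2.247, 0.0]
force: [-0.4, 0.8, 5.7]
grip_width: 0.187
grasp_force: 5.0
```

>>> apply_moves(
  deltas=[
    [[0, 0, 0, 0], [0, 0, 0, 0], [0, 0, 0, 0], [0, 0, 0, 0]],
  ],
  jaw=3.6,
)

```text
time: 12.62
tool_pos: [0.4926, -0.2925, 0.2619]
tcp_rot: [-2.195, -2.247, 0.0]
force: [-0.9, 0.5, 0.5]
grip_width: 0.381
grasp_force: 0.0
```

>>> apply_moves(
  deltas=[
    [[0, 0, -0.5, 0], [0, 0, -1, 0], [0, 0, -1.5, 0], [0, 0, -2, 0], [0, 0, -2, 0], [0, 0, -2, 0], [0, 0, -2, 0], [0, 0, 0, 0], [0, 0, 0, 0]],
  ],
)

```text
time: 13.37
tool_pos: [0.4929, -0.2925, 0.374]
tcp_rot: [2.193, 2.244, 0.0]
force: [-0.7, 0.7, -0.5]
grip_width: 0.411
grasp_force: 0.0
```

```bash
python3 - <<'E'
from h import *
from rig import optics
go([.4919,-.292,.2625],1.3)
o=np.array([.4911,-.292,0]);M=R.from_euler('z',1.3,degrees=True).as_matrix();ims=[]
for n,(x0,y0) in(('side',(235,150)),('scene',(240,150))):
    c=optics.capture(n);np.savez('t.npz',**c);C=load('t.npz');P=pts(C);b=(P-o).reshape(-1,3)@M
    f=C['frame'].reshape(-1,3).astype(int)
    k=(C['depth'].ravel()>0)&(abs(b[:,0])<.03)&(abs(b[:,1])<.06)&(b[:,2]>.054)&(b[:,2]<.12)&(f.min(1)>95)
    q=b[k];print(n,len(q),'x',np.percentile(q[:,0],[2,50,98]).round(4),'y',q[:,1].min().round(4),q[:,1].max().round(4),'ztop',q[:,2].max().round(4))
    ims.append(cv2.resize(c['frame'][y0:y0+150,x0:x0+150,::-1],None,fx=2.6,fy=2.6))
cv2.imwrite('pics/s7.png',np.hstack(ims))
E
```

```text
t 13.37 tcp [ 0.4929 -0.2925  0.374 ] yaw_y 1.34 zdir [ 0.003 -0.003 -1.   ] F [-0.7  0.7 -0.5] w 0.4113591212126511 gf 0.0 q [-0.73  0.49  1.6  -0.    1.04 -0.75]
delta cm [ 0.08 -0.13 11.15] twist 0.04
side 356 x [-0.0089 -0.0048  0.0067] y -0.0426 0.0455 ztop 0.1011
scene 1080 x [-0.0106 -0.0079  0.0054] y -0.0443 0.0463 ztop 0.1024
```

View pics/s7.png

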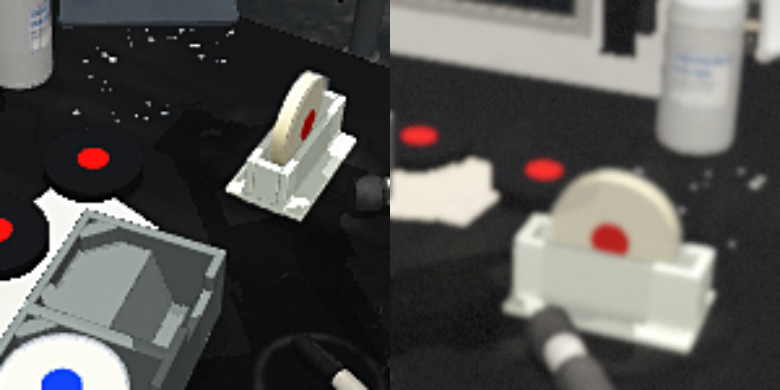

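The red-dot dish stands upright in the slot (side (300,115), scene (615,215)) with its top at 0.101 m, as expected. It's centred within 2 mm, blue is in place and the arm is clear.

```bash
python3 -c "
from rig import job
print(job.hand_in())"
```

```text
the job is handed in; nothing more can be done
None
```

The red-dot dish was tipped, gripped by its raised edge with the hand vertical (the moves don't allow the 23° lean), and left standing upright on its rim in the white stand's slot. The blue-dot dish is still in its pocket, and the job was handed in at about 13.5 s.

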